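Weigh a rear shock on the hook scale

ROBOT

A 7-joint arm with a two-finger parallel gripper is mounted at the origin on the work surface. World frame = base frame: x ahead of the robot, y to its left, z up, the work surface at z = 0. Lengths are in m, angles in degrees, forces in N, time in s.
With the tool pointing down it reaches from about 0.425 to 0.875 m from the base axis. Payload 4.7 kg.
Tool frame: the origin (TCP) lies between the finger pads; the fingertips stand 8 mm ahead of it and the grasp point (between the pads) lies 11 mm behind it; x points along the fingers, z is the direction in which the jaws open and shut, and the axes are right-handed (so a half turn about x gives the same grasp; the last joint's range is limited). The gripper opens to 87 mm and grips with 3 to 60 N. Pads are 19 mm wide; open, the fingers measure 117 mm over their backs; the gripper's body (75 mm by 190 mm) begins 51 mm behind the grasp point.
Start: joints at [72.198, 18.392, -4.016, 83.108, 1.295, 78.541, -3.26], TCP at [0.207, -0.616, 0.231] pointing down, gripper open.
Joint ranges: [-163.93, 163.93], [-17.29, 119.83], [-79.2, 71.16], [3.27, 140.29], [-89.18, 269.18], [5.43, 117.66], [-154.24, 154.24]. Speed limits (degrees/s): [147.25, 147.25, 180, 180, 180, 180, 180].

INTERFACE

Orientations are given as [roll, pitch, yaw] about the fixed x, y, z axes, in that order (R = Rz(yaw) Ry(pitch) Rx(roll)).
In Python, from cell import telemetry, vision, sign_off gives the robot as it stands. The module is installed in compiled form; this text tells all that it offers.
- The arm moves only by the tool drive_tool, never from a script. Its arguments are lists of equal length, an entry for each row: "offset": the shift along the tool's x, y, z in m, a list of three; "angular": the turn, a rotation vector about the tool's x, y, z in rad, a list of three. A call has 1 to 10 rows; each row is the pose to reach, as a shift and turn from the pose measured when the call began, along the tool's axes at that moment; what a row does not reach only later rows make up. A row lasts 1/8 s, in which the tool goes at most 62.5 mm and 10.7 degrees, less where a joint would pass 70% of its speed; a pose out of reach is approached as far as the arm can. A call with a gripper value outside its range is refused whole. "fingers" is the closure, from -1 (fully open) to 1 (shut), set as the call begins (left out, the last holds). The fingers move at their own pace and stop on an object; "squeeze" is the grip in N (left out, the last holds). Time passes only in rows, so rows that repeat a pose let the fingers close. It gives the time, the measured TCP pose, the force and the opening at its end, in the units of the state.
- telemetry.get_obs(): the state, without advancing time (a new reading comes with each control period).
- vision.read_camera(name): name is "scene" or "top" or "wrist"; returns a dict with "pixels" (400x640x3 uint8, red, green, blue), "intrinsics" (3x3 intrinsics, pixels), "world_from_camera" (4x4, takes a point from camera to world coordinates); the wrist camera has in their place "T_tool_cam" (4x4, takes a point from camera to tool coordinates, whose origin is the TCP and whose axes are the tool frame's). Camera axes: x right, y up, looking along -z (the intrinsics and any distortion apply to the point x, -y, -z); pixel columns grow to the right and rows downward; lengths in m; the calibration is good to about 2 mm. A picture is of the moment at which its call begins: read the wrist's pose just before it. There is no depth.
- sign_off(): hands the job in, once; it reports no verdict.
The state is a dict: "time_s": time; "qpos": joint angles; "joint_velocities": joint speeds; "effort": joint torques, N m; "tool_pos": TCP position; "tool_rot": TCP orientation; "force": force on the tool from outside, world axes, zero at the start; "wrist_torque": the same for the moment, N m; "grip_width": finger opening in m.
Only numpy, scipy, OpenCV 4.12 (cv2) and the standard library are available. Lean on these libraries where they do the work, as an engineer would, in place of code of your own. Each camera call takes 0.05 s, during which the arm holds its last target.

TASK

Weigh the bicycle rear shock: thread its top eye onto the hook of the spring scale, lower it slowly (no more than a few centimetres per second while it bears on the hook) until the spring carries exactly its weight, then let go so that the hook neither drops nor springs up (an unknown weight: feel for it, never lean on the scale), and leave it hanging untouched until it has been still for two seconds. Then take hold of it again, raise it slowly with the hook until the spring is unloaded, draw it off, and stand it gently upright on the floor of the tray's empty compartment. Do not drop it and leave the other things on the bench where they are.

Things in the scene. Friction and masses are not known exactly. Their poses are not given: they have to be found in the camera images.
- shock: Bicycle rear shock standing upright on its flat end, 192 mm tall; origin at the centre of its underside, z up. Black can 54 mm diameter to 75 mm height, steel rod 14 mm to 152 mm, then an aluminium lug to 192 mm: 36 mm wide along y (flat parallel sides to grip), 22 mm deep along x, with a hole along x. Weight unknown, 0.2 to 0.6 kg. May be hung either way round.
- shock_eye (a point): Centre of the eye: a plain round 20 mm hole right through the shock's top lug along x, on the shock's axis 172 mm above its underside.
- scale: Bench spring scale, fixed: grey base plate 150 x 180 x 16 mm, aluminium column 34 x 40 mm, 359 mm tall, and a sprung hook arm that slides straight up and down on it. Origin at the column's foot on the bench. The arm points along the scale's own -x (roughly to the robot), 290 mm above the bench unloaded.
- hook_seat (a point): Where the eye hangs: on the centre line of the level hook bar, 130 mm in front of the column's axis; x along the bar to the column, z up; moves with the hook. Steel bar 7 mm diameter, straight from 18 mm on the tip side to a 26 mm stop collar whose face is 28 mm on the column side. An eye hanging on it has its centre 6.5 mm below the centre line.
- hook_tip (a point): Centre of the hook's rounded free end, 32 mm from the seat along the scale's -x (it reaches 3.5 mm further) and 6 mm above the bar's centre line: a small lip. Bar and lip span from 3.5 mm below to 9.5 mm above the centre line, so an eye passes over level when its centre is about 3 mm above the centre line.
- scale_hook (a joint): How far the sprung hook is pulled down, m: 0 unloaded at its upper stop, growing downward, lower stop at 0.10. The spring holds the empty hook up with about 0.2 N and adds 0.8 N per 10 mm (0.2 to 0.6 kg give about 22 to 71 mm). Lightly damped: free swings die out in 1 to 2 s.
- tray: Grey plastic parts tray, fixed, 170 x 120 x 24 mm, walls and floor 4 mm, split by a wall across the middle into two compartments 79 mm along the tray's x by 112 mm along y. Origin at the centre of its underside, z up. The -x compartment (nearer the robot) is empty, the other holds a bearing.
- tray_spot (a point): Centre of the floor of the tray's empty compartment (floor 4 mm above the bench); axes as the tray.
- bearing: Steel ring 38 mm across, 12 mm high, in the tray's other compartment; leave alone.
- tube: Brass fork tube 34 mm diameter, 200 mm tall, standing; leave alone.
- oil: Black oil bottle 68 mm diameter, 170 mm tall; leave alone.
- wrench: Steel wrench 200 mm long, lying flat in front of the scale; leave alone.
- driver: Screwdriver lying on the bench; leave alone.
- hub: Aluminium wheel hub 56 mm across, 75 mm tall, standing; leave alone.
- seal: Rubber ring 44 mm across, 10 mm high, lying flat; leave alone.
Not all that is in view belongs to the job. Leave any blue look-alike of the shock alone.

How it is judged:
By the outcome, as a careful person would: the job done as asked, in the order asked, and still so for the second after the job is handed in, with the robot touching nothing.
It also fails if it takes over 72 s, if anything falls off the work surface, if the arm or the gripper's body presses on something with over 40 N, if the wrist force passes 120 N, or if a joint passes its speed limit or range.

## Working session

There is one attempt and no reset: what is moved stays moved. The work goes in short steps, Python scripts to look and compute and a tool call to move; the robot and the scene stay as the last step left them, time stands still between calls to the robot, and variables do not carry over. Pictures are saved under pics/ and viewed, and the job is handed in when it is done.

Besides the shell and the picture viewer there is one more tool, called after ">>>" as a command line: name --argument value ..., lists and objects as JSON in quotes. drive_tool: Moves the arm, as the interface text tells. Its arguments: {"type":"object","properties":{"offset":{"type":"array"},"angular":{"type":"array"},"fingers":{"type":"number"},"squeeze":{"type":"number"}},"required":["offset","angular"]}

```bash
ls; mkdir -p pics; python3 - <<'E'
from cell import telemetry, vision
import cv2, numpy as np
o=telemetry.get_obs()
print(o)
for n in ["scene","top"]:
    d=vision.read_camera(n); cv2.imwrite(f"pics/{n}0.png",d["pixels"][:,:,::-1]); np.savez(f"pics/{n}0.npz",**d)
    print(n,d["intrinsics"],d["world_from_camera"],[k for k in d])
E
```

```text
pics
{'time_s': 0.0, 'qpos': array([72.19571584, 18.43848862, -4.01512563, 83.17617602,  1.29542864,
       78.54133013, -3.26057966]), 'joint_velocities': array([-0.020353  , -0.03142829,  0.00645204, -0.00687288,  0.01227172,
        0.09826855,  0.10540689]), 'effort': array([ 4.98676254e-04, -4.91289675e+01, -4.03712187e-01, -3.12531531e+01,
       -6.38311403e-02,  4.38601209e-02,  1.63949699e-04]), 'tool_pos': array([ 0.20722301, -0.61550028,  0.22945677]), 'tool_rot': array([-176.68287851,   89.88908799,  111.93030422]), 'force': array([ 0.49023769,  0.2810977 , -0.68675034]), 'wrist_torque': array([-0.03762475, -0.00801491, -0.00690537]), 'grip_width': 0.08699525587683589}
scene [[417.60921147   0.         322.5765    ]
 [  0.         417.60921147 195.17992349]
 [  0.           0.           1.        ]] [[ 0.89210726 -0.36107649  0.27160342  1.00165703]
 [ 0.45181592  0.71644399 -0.5315735  -0.82322844]
 [-0.00264995  0.59693532  0.80228499  1.40805104]
 [ 0.          0.          0.          1.        ]] ['pixels', 'intrinsics', 'world_from_camera']
top [[378.59426284   0.         321.78493073]
 [  0.         378.59426284 204.97500211]
 [  0.           0.           1.        ]] [[-0.02412681  0.98651932 -0.16185649  0.34359188]
 [-0.99970615 -0.02342811  0.00622423 -0.00287236]
 [ 0.00234833  0.1619591   0.98679468  1.53559633]
 [ 0.          0.          0.          1.        ]] ['pixels', 'intrinsics', 'world_from_camera']
```

View pics/scene0.png

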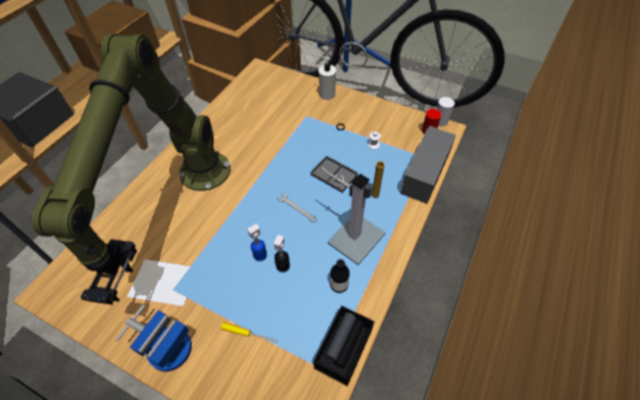

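View pics/top0.png

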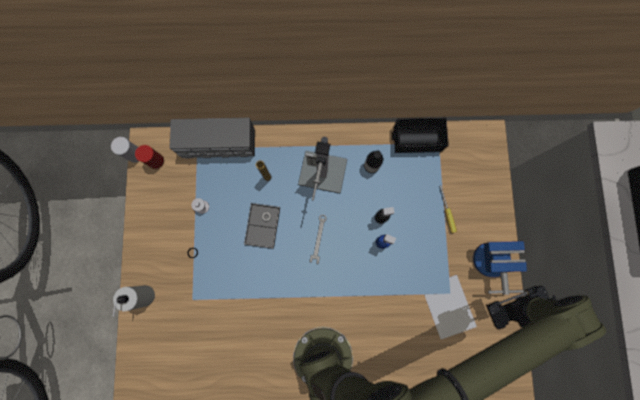

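Scene: the black shock stands at about (281,260), the blue look-alike at (258,248), and the scale column at (356,215) with its hook pointing to (320,203). Top view: shock at (383,216), tray at (263,226), hook tip near (303,225). I'll zoom in for measurements.

```bash
python3 - <<'E'
import cv2, numpy as np
for n,(x0,y0,w,h) in {"scene":(220,140,200,150),"top":(230,130,180,135)}.items():
    im=cv2.imread(f"pics/{n}0.png")[y0:y0+h,x0:x0+w]
    k=800/w if w*600/h>=800 else 600/h
    im=cv2.resize(im,None,fx=4,fy=4,interpolation=cv2.INTER_CUBIC)
    for i in range(0,w,20): cv2.putText(im,str(x0+i),(i*4,10),0,.35,(0,0,255),1)
    for i in range(0,h,20): cv2.putText(im,str(y0+i),(0,i*4+4),0,.35,(0,0,255),1)
    cv2.imwrite(f"pics/{n}0z.png",im)
E
```

```text
(no output)
```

View pics/scene0z.png

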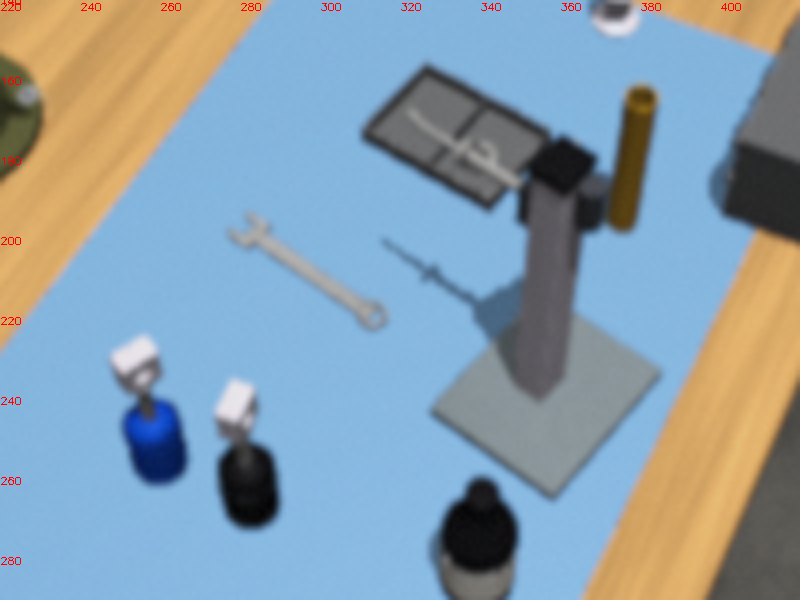

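View pics/top0z.png

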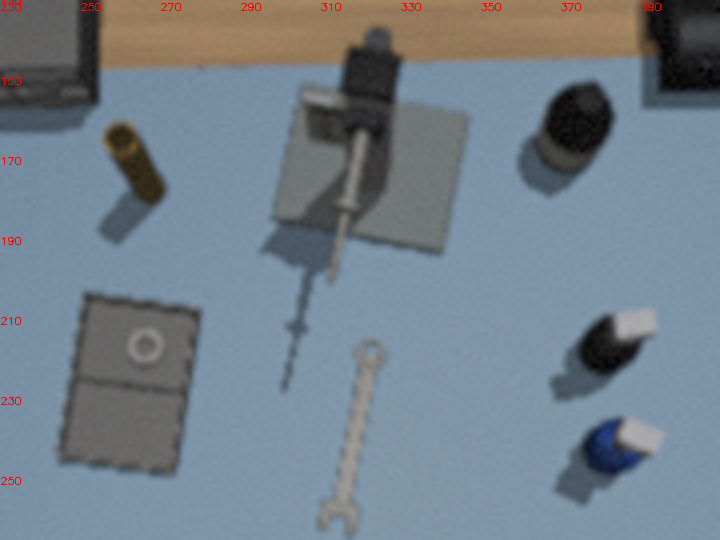

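```bash
cat > h.py <<'E'
import numpy as np, cv2
from scipy.spatial.transform import Rotation as R
def cam(n):
    d=np.load(f"pics/{n}.npz"); return d["intrinsics"],d["world_from_camera"]
def ray(K,T,u,v):
    d=np.array([(u-K[0,2])/K[0,0],-(v-K[1,2])/K[1,1],-1.]); d=T[:3,:3]@d
    return T[:3,3],d/np.linalg.norm(d)
def plane(K,T,u,v,z):
    o,d=ray(K,T,u,v); return o+d*(z-o[2])/d[2]
def tri(rays):
    A=np.zeros((3,3));b=np.zeros(3)
    for o,d in rays:
        P=np.eye(3)-np.outer(d,d);A+=P;b+=P@o
    x=np.linalg.solve(A,b)
    return x,[np.linalg.norm((np.eye(3)-np.outer(d,d))@(x-o))*1e3 for o,d in rays]
def proj(K,T,p):
    c=np.linalg.inv(T)@np.append(p,1); return K[0,0]*c[0]/-c[2]+K[0,2],-K[1,1]*c[1]/-c[2]+K[1,2]
def toolpose(o):
    T=np.eye(4);T[:3,:3]=R.from_euler("xyz",o["tool_rot"],degrees=True).as_matrix();T[:3,3]=o["tool_pos"];return T
E
python3 - <<'E'
from h import *
np.set_printoptions(precision=4,suppress=True)
S=cam("scene0");T=cam("top0")
print("base scene",[plane(*S,u,v,.016) for u,v in [(328,243),(358.2,264.5),(385.2,233.5)]])
print("base top",[plane(*T,u,v,.016) for u,v in [(305.8,151.5),(346.8,158.5),(340.2,193),(298.2,184.5)]])
print("tray scene",[plane(*S,u,v,.024) for u,v in [(326.8,156.5),(310.8,173.8),(342.5,192.2)]])
tt=[plane(*T,u,v,.024) for u,v in [(251.2,203),(280,207.2),(273.5,248.5),(244.8,245.5)]]
print("tray top",tt,np.mean(tt,0))
print("tip",tri([ray(*S,322,167),ray(*T,313,200.2)]))
print("shadow tip top", plane(*T,230+283/4,130+391/4,0), plane(*S,220+382/4,140+240/4,0))
# shock masks
im=cv2.imread("pics/scene0.png");it=cv2.imread("pics/top0.png")
for n,i,(x0,y0,x1,y1),C in [("s",im,(268,230,300,280),S),("t",it,(365,205,400,230),T)]:
    r=i[y0:y1,x0:x1].astype(int); mx=r.max(2); mn=r.min(2)
    blk=(mx<70); wh=(mn>110)&(mx-mn<45)
    for nm,m in [("blk",blk),("wh",wh)]:
        ys,xs=np.nonzero(m); print(n,nm,m.sum(),xs.mean()+x0,ys.mean()+y0,xs.min()+x0,xs.max()+x0,ys.min()+y0,ys.max()+y0)
    print(mx[::4,::4])
E
```

```text
base scene [array([ 0.652 , -0.0951,  0.016 ]), array([ 0.7923, -0.1266,  0.016 ]), array([0.8317, 0.043 , 0.016 ])]
base top [array([0.82  , 0.0486, 0.016 ]), array([ 0.7859, -0.121 ,  0.016 ]), array([ 0.6407, -0.0889,  0.016 ]), array([0.6803, 0.0822, 0.016 ])]
tray scene [array([0.4532, 0.2931, 0.024 ]), array([0.4362, 0.1732, 0.024 ]), array([0.6   , 0.1448, 0.024 ])]
tray top [array([0.6064, 0.273 , 0.024 ]), array([0.5864, 0.1566, 0.024 ]), array([0.421 , 0.1835, 0.024 ]), array([0.4356, 0.2974, 0.024 ])] [0.5124 0.2276 0.024 ]
tip (array([0.566 , 0.0199, 0.2964]), [np.float64(2.8846909405504477), np.float64(2.8846909405502745)])
shadow tip top [0.5036 0.0753 0.    ] [ 0.51    0.0741 -0.    ]
s blk 229 281.6593886462882 260.764192139738 275 288 251 270
s wh 96 278.7708333333333 241.07291666666666 274 283 235 247
[[222 222 222 223 222 222 224 224]
 [223 223 224 224 223 224 223 223]
 [222 222 230 234 205 223 223 223]
 [224 223 232 214 170 225 223 224]
 [223 222 105 130 214 224 224 225]
 [223 223 181  77 176 224 224 224]
 [215 224  48  58  25 148 224 224]
 [224 223  19  35  28  73 225 224]
 [224 224  30  16  15  47 226 225]
 [224 224  91  17  12  33 225 225]
 [223 226 206  40  27 169 226 225]
 [225 225 225 225 225 226 226 225]
 [225 225 225 224 227 225 226 225]]
t blk 129 380.74418604651163 217.14728682170542 374 389 210 223
t wh 579 383.8411053540587 215.68393782383419 365 399 205 229
[[169 168 167 169 171 168 169 168 167]
 [166 166 166 166  76 172 168 169 171]
 [170 168 167  33  41 164 145 144 166]
 [169 170  99  20  23  23  75 169 169]
 [167 168 101  26   5  62 171 169 168]
 [167  98  99 102 105 169 169 166 168]
 [169 110 132 158 168 168 165 168 168]]
```

```bash
python3 - <<'E'
from h import *
from cell import vision,telemetry
np.set_printoptions(precision=4,suppress=True)
S=cam("scene0");T=cam("top0")
# lug top quad in top view at z=.192 ; scene lug centre
q=[plane(*T,230+(a+.5)/4-.5,130+(b+.5)/4-.5,.192) for a,b in [(615,315),(655,309),(657,334),(622,341)]]
print(q,np.mean(q,0))
print("can centroid top",plane(*T,380.7,217.1,.045)," scene",plane(*S,281.6,260.8,.04))
print("lug scene",plane(*S,278.8,241,.172), tri([ray(*S,278.8,240.5),ray(*T,230+637.5/4-.5,130+325/4-.5)]))
print("blue lug top",plane(*T,230+638/4-.5,130+437/4-.5,.192))
o=telemetry.get_obs();print(toolpose(o))
d=vision.read_camera("wrist");cv2.imwrite("pics/w0.png",d["pixels"][:,:,::-1]);print(d["intrinsics"],d["T_tool_cam"])
E
```

```text
[array([ 0.5463, -0.2322,  0.192 ]), array([ 0.5509, -0.2685,  0.192 ]), array([ 0.5282, -0.269 ,  0.192 ]), array([ 0.5227, -0.2373,  0.192 ])] [ 0.537  -0.2518  0.192 ]
can centroid top [ 0.5338 -0.245   0.045 ]  scene [ 0.5398 -0.2511  0.04  ]
lug scene [ 0.5379 -0.2453  0.172 ] (array([ 0.5401, -0.2513,  0.1853]), [np.float64(2.344639415048406), np.float64(2.344639415048433)])
blue lug top [ 0.437  -0.2467  0.192 ]
[[-0.0006  0.9477  0.3191  0.2072]
 [ 0.0016  0.3191 -0.9477 -0.6156]
 [-1.     -0.0001 -0.0018  0.2296]
 [ 0.      0.      0.      1.    ]]
[[346.2003   0.     323.5423]
 [  0.     346.2003 192.6724]
 [  0.       0.       1.    ]] [[-0.0002  0.2898 -0.9571 -0.1536]
 [-0.0008  0.9571  0.2898  0.079 ]
 [ 1.      0.0008  0.      0.0008]
 [ 0.      0.      0.      1.    ]]
```

View pics/w0.png

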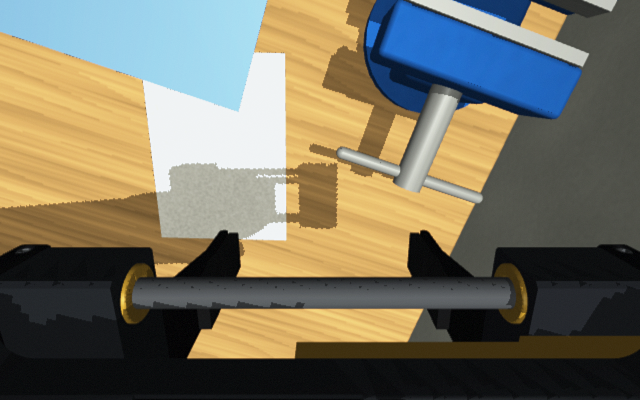

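Black shock is at about (0.538, -0.249), with the blue one 100 mm nearer the robot. I'll move above the shock to look with the wrist camera.

>>> drive_tool --offset '[[-0.03, 0.045, -0.025], [-0.06, 0.09, -0.05], [-0.07, 0.14, -0.08], [-0.07, 0.19, -0.107], [-0.07, 0.24, -0.135], [-0.07, 0.29, -0.163], [-0.07, 0.34, -0.191], [-0.07, 0.39, -0.219], [-0.07, 0.43, -0.242], [-0.07, 0.43, -0.242]]' --angular '[[0, 0, 0], [0, 0, 0], [0.03, 0, 0], [0.06, 0, 0], [0.09, 0, 0], [0.12, 0, 0], [0.15, 0, 0], [0.176, 0, 0], [0.176, 0, 0], [0.176, 0, 0]]'

```text
time_s: 1.4
tool_pos: [0.5401, -0.2439, 0.2996]
tool_rot: [170.4, 89.8, 89.4]
force: [0.9, -0.6, -0.2]
grip_width: 0.087
```

```bash
cat > look.py <<'E'
import sys
from h import *
from cell import vision,telemetry
np.set_printoptions(precision=4,suppress=True)
n=sys.argv[1]
o=telemetry.get_obs();d=vision.read_camera("wrist")
T=toolpose(o)@d["T_tool_cam"]
np.savez(f"pics/{n}.npz",intrinsics=d["intrinsics"],world_from_camera=T,tool=toolpose(o),pixels=d["pixels"])
cv2.imwrite(f"pics/{n}.png",d["pixels"][:,:,::-1])
print(o["time_s"],o["tool_pos"],o["tool_rot"],o["force"],o["wrist_torque"],o["grip_width"]);print(toolpose(o)[:3,:3])
E
python3 look.py w1
```

```text
1.4 [ 0.5401 -0.2439  0.2996] [170.3765  89.7672  89.3979] [ 0.8515 -0.5751 -0.16  ] [ 0.0234 -0.0008 -0.0008] 0.0870263315156774
[[ 0.      0.9876  0.1568]
 [ 0.0041  0.1568 -0.9876]
 [-1.      0.0007 -0.004 ]]
```

View pics/w1.png

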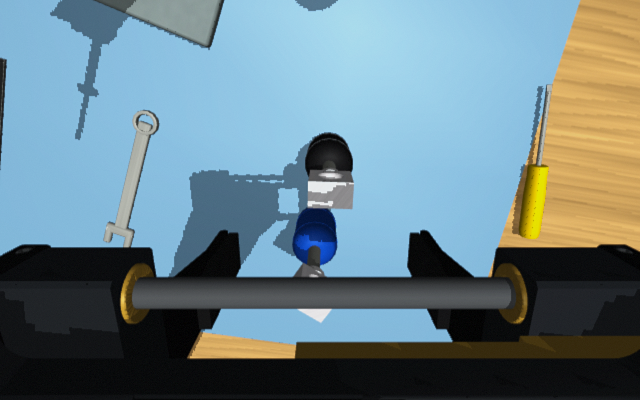

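The wrist view shows the black shock's lug at about (330,190), can at (329,155), blue look-alike below at (315,235). Zooming on the lug.

```bash
python3 - <<'E'
import cv2
im=cv2.imread("pics/w1.png")[120:220,270:390]
cv2.imwrite("pics/w1z.png",cv2.resize(im,None,fx=6,fy=6,interpolation=cv2.INTER_NEAREST))
E
```

```text
(no output)
```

View pics/w1z.png

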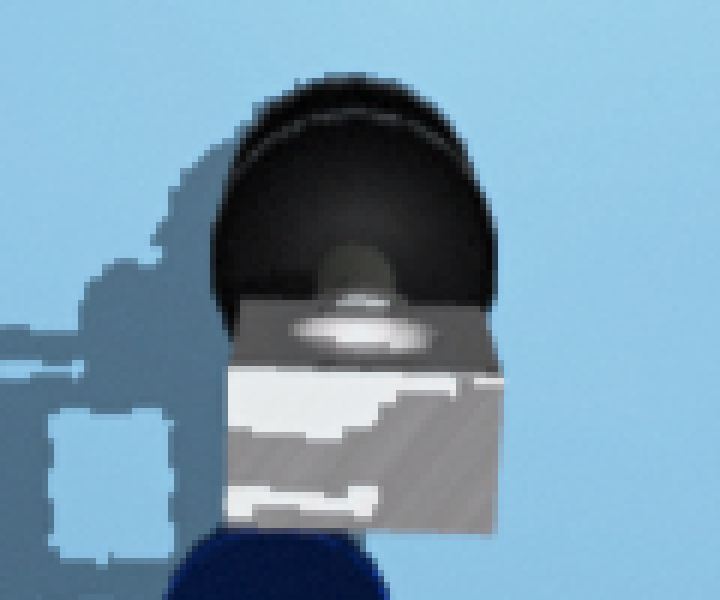

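```bash
python3 - <<'E'
from h import *
np.set_printoptions(precision=4,suppress=True)
C=cam("w1")
q=np.array([plane(*C,270+a/6-.5,120+b/6-.5,.192) for a,b in [(227,367),(504,377),(497,533),(222,524)]])
print(q,q.mean(0))
dy=(q[1]-q[0]+q[2]-q[3])/2; dx=(q[0]-q[3]+q[1]-q[2])/2
print(np.linalg.norm(dy),np.linalg.norm(dx),np.degrees(np.arctan2(dy[0],-dy[1])),np.degrees(np.arctan2(dx[1],dx[0])))
T=np.load("pics/w1.npz")["tool"]
print("centre in tool",T[:3,:3].T@(q.mean(0)-T[:3,3]))
# can: ring front edge etc. width check
E
```

```text
[[ 0.548  -0.2303  0.192 ]
 [ 0.5523 -0.2661  0.192 ]
 [ 0.531  -0.2691  0.192 ]
 [ 0.5265 -0.2328  0.192 ]] [ 0.5394 -0.2496  0.192 ]
0.03634303035302672 0.021558684916042826 6.982133112344732 7.17971648424473
centre in tool [ 0.1076 -0.0016  0.0059]
```

>>> drive_tool --offset '[[0.03, -0.0016, 0.0059], [0.08, -0.0016, 0.0059], [0.12, -0.0016, 0.0059], [0.136, -0.0016, 0.0059], [0.1365, -0.0016, 0.0059]]' --angular '[[0.035, 0, 0], [0.035, 0, 0], [0.035, 0, 0], [0.035, 0, 0], [0.035, 0, 0]]'

```text
time_s: 2.08
tool_pos: [0.5367, -0.2538, 0.1626]
tool_rot: [-139.6, 89.8, 137.1]
force: [-0.6, 0.1, 0.3]
grip_width: 0.0868
```

```bash
python3 look.py w2
```

```text
2.075 [ 0.5367 -0.2538  0.1626] [-139.6121   89.7954  137.069 ] [-0.5578  0.0842  0.3246] [-0.0341 -0.0129  0.0499] 0.0868308903670097
[[-0.0026  0.9932  0.1163]
 [ 0.0024  0.1163 -0.9932]
 [-1.     -0.0023 -0.0027]]
```

View pics/w2.png

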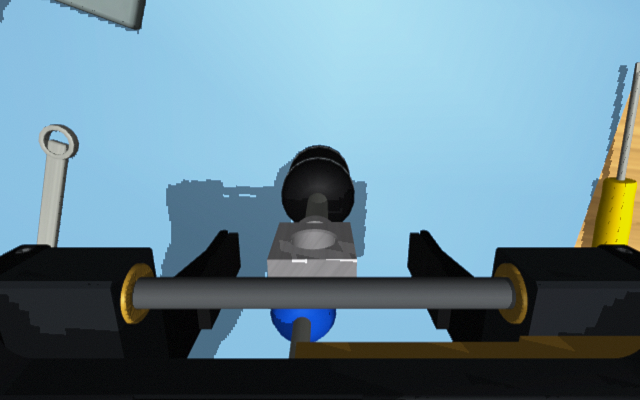

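The lug (268–357, centre 312) is left of the finger midpoint (324), matching the measured 4 mm tracking error; I'll correct.

>>> drive_tool --offset '[[0, 0.0032, -0.0042], [0, 0.0032, -0.0042], [0, 0.0032, -0.0042]]' --angular '[[0, 0, 0], [0, 0, 0], [0, 0, 0]]'

```text
time_s: 2.5
tool_pos: [0.5409, -0.2493, 0.1648]
tool_rot: [122.1, 89.9, 38.8]
force: [0.3, 1.1, 0.3]
grip_width: 0.087
```

```bash
python3 look.py w3; python3 -c "
import cv2
cv2.imwrite('pics/w3z.png',cv2.resize(cv2.imread('pics/w3.png')[180:340,200:440],None,fx=3,fy=3))"
```

```text
2.5 [ 0.5409 -0.2493  0.1648] [122.119  89.935  38.847] [0.3006 1.0737 0.3075] [-0.0166  0.0127  0.0301] 0.08698872819091821
[[ 0.0009  0.9931  0.1172]
 [ 0.0007  0.1172 -0.9931]
 [-1.      0.001  -0.0006]]
```

View pics/w3z.png

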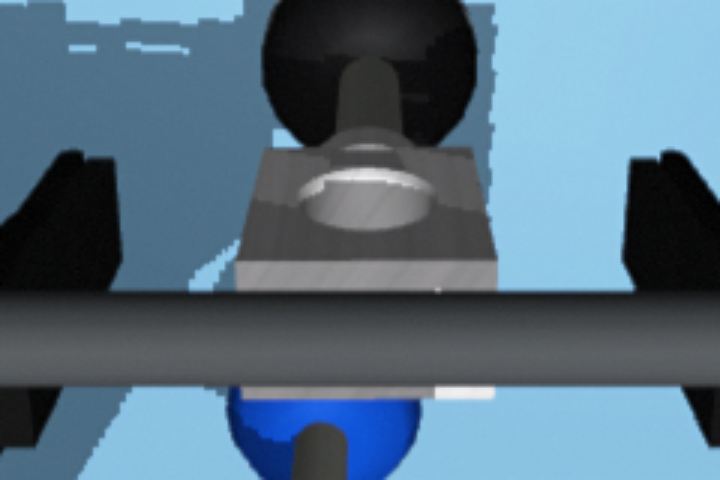

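Lug is centred between the fingers. Closing.

>>> drive_tool --offset '[[0.001, -0.001, 0], [0.001, -0.001, 0], [0.001, -0.001, 0], [0.001, -0.001, 0], [0.001, -0.001, 0]]' --angular '[[0, 0, 0], [0, 0, 0], [0, 0, 0], [0, 0, 0], [0, 0, 0]]' --fingers 1 --squeeze 30

```text
time_s: 3.18
tool_pos: [0.5397, -0.2495, 0.1635]
tool_rot: [149.6, 89.9, 66.3]
force: [-0.2, 0.5, -0.5]
grip_width: 0.045
```

```bash
python3 look.py w4
```

```text
3.175 [ 0.5397 -0.2495  0.1635] [149.5949  89.9444  66.3077] [-0.2215  0.5459 -0.5221] [ 0.0398 -0.0069  0.0039] 0.04497403643743305
[[ 0.0004  0.9931  0.1169]
 [ 0.0009  0.1169 -0.9931]
 [-1.      0.0005 -0.0008]]
```

>>> drive_tool --offset '[[0, 0, 0], [0, 0, 0], [0, 0, 0], [0, 0, 0], [0, 0, 0]]' --angular '[[0, 0, 0], [0, 0, 0], [0, 0, 0], [0, 0, 0], [0, 0, 0]]'

```text
time_s: 3.85
tool_pos: [0.5397, -0.2493, 0.1635]
tool_rot: [153.2, 89.9, 69.9]
force: [0.2, 1.1, 0.9]
grip_width: 0.0361
```

```bash
python3 look.py w5
```

```text
3.85 [ 0.5397 -0.2493  0.1635] [153.1738  89.9348  69.8961] [0.2172 1.0772 0.9286] [ 0.1642 -0.0346 -0.0167] 0.03608857434955346
[[ 0.0004  0.9931  0.1171]
 [ 0.0011  0.1171 -0.9931]
 [-1.      0.0005 -0.001 ]]
```

Grip holds at 36.1 mm. Lifting, turning to the scale's yaw and moving in front of the hook.

>>> drive_tool --offset '[[-0.03, 0, 0], [-0.08, 0, -0.02], [-0.118, -0.005, -0.06], [-0.121, -0.014, -0.11], [-0.121, -0.022, -0.16], [-0.121, -0.03, -0.21], [-0.121, -0.037, -0.25], [-0.121, -0.043, -0.285], [-0.121, -0.046, -0.3], [-0.121, -0.046, -0.3]]' --angular '[[0, 0, 0], [0, 0, 0], [0.04, 0, 0], [0.1, 0, 0], [0.15, 0, 0], [0.2, 0, 0], [0.25, 0, 0], [0.3, 0, 0], [0.335, 0, 0], [0.335, 0, 0]]'

```text
time_s: 5.15
tool_pos: [0.458, 0.0441, 0.2839]
tool_rot: [-102.3, 89.9, 155.4]
force: [-0.2, -0.4, -4.8]
grip_width: 0.0357
```

```bash
python3 look.py w6
```

```text
5.15 [0.458  0.0441 0.2839] [-102.3185   89.9284  155.3832] [-0.2083 -0.4148 -4.7749] [-0.0274  0.0667 -0.0393] 0.03568753928136294
[[-0.0011  0.9771 -0.213 ]
 [ 0.0005 -0.213  -0.9771]
 [-1.     -0.0012 -0.0003]]
```

View pics/w6.png

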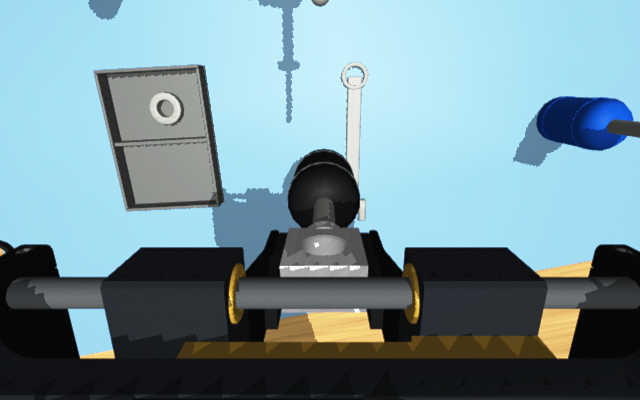

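Tip of the hook just enters at the top (320,0), right ahead of the lug; the tray is in clear view with rim corners (95,71), (203,65), (222,205), (126,210). Moving 45 mm closer to see the hook.

>>> drive_tool --offset '[[0, 0.015, 0], [0, 0.032, 0], [0, 0.045, 0], [0, 0.045, 0]]' --angular '[[0, 0, 0], [0, 0, 0], [0, 0, 0], [0, 0, 0]]'

```text
time_s: 5.7
tool_pos: [0.5034, 0.0318, 0.2833]
tool_rot: [-108.8, 89.9, 148.8]
force: [0.1, 0.3, -5.2]
grip_width: 0.036
```

```bash
python3 look.py w7; cat > feel.py <<'E'
import sys
from h import *
from cell import vision,telemetry
np.set_printoptions(precision=3,suppress=True)
n=int(sys.argv[1]);F=[];P=[]
for i in range(n):
    vision.read_camera("wrist");o=telemetry.get_obs();F.append(o["force"]);P.append(o["tool_pos"])
print(o["time_s"],"F",np.mean(F,0),"sd",np.std(F,0),"fz",np.array(F)[:,2],"pos",np.mean(P,0),np.ptp(P,0),o["grip_width"])
E
python3 feel.py 12
python3 - <<'E'
import cv2
im=cv2.imread("pics/w7.png")
cv2.imwrite("pics/w7z.png",cv2.resize(im[0:270,200:460],None,fx=2.2,fy=2.2))
E
```

```text
5.7 [0.5034 0.0318 0.2833] [-108.7572   89.8719  148.7509] [ 0.1461  0.278  -5.1866] [ 0.0505  0.0089 -0.037 ] 0.03595666376392126
[[-0.0019  0.9763 -0.2163]
 [ 0.0012 -0.2163 -0.9763]
 [-1.     -0.0021 -0.0007]]
6.35 F [-0.201  0.136 -5.303] sd [0.408 0.316 0.365] fz [-4.937 -5.619 -5.74  -5.047 -5.179 -5.817 -5.416 -5.353 -4.708 -4.875
 -5.138 -5.804] pos [0.502 0.033 0.284] [0.    0.    0.001] 0.03574249838675331
```

View pics/w7z.png

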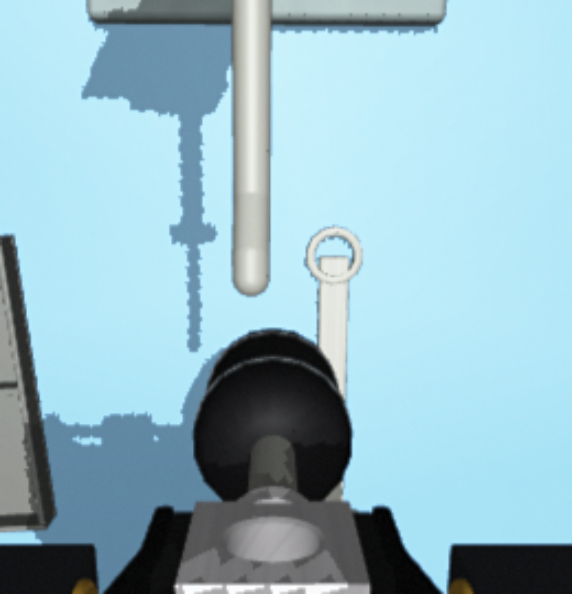

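```bash
cat > hook.py <<'E'
import sys
from h import *
np.set_printoptions(precision=4,suppress=True)
n=sys.argv[1]; hz=float(sys.argv[2]) if len(sys.argv)>2 else .290
d=np.load(f"pics/{n}.npz");C=cam(n);T=d["tool"]
g=d["pixels"].astype(int)
# bar: non-blue (b-r small) pixels in the columns 290..345
P=[]
for v in list(range(12,118,8)):
    row=g[v,285:345]; m=(row[:,2]-row[:,0])<45
    xs=np.nonzero(m)[0]
    # largest run containing near expected
    runs=np.split(xs,np.nonzero(np.diff(xs)>1)[0]+1); r=max(runs,key=len) if len(xs) else []
    if len(r): P.append((v,r[0]+285,r[-1]+285))
print(P)
for v,a,b in P:
    p=plane(*C,(a+b)/2,v,hz); print(v,a,b,p, T[:3,:3].T@(p-T[:3,3]))
E
python3 hook.py w7
python3 - <<'E'
from h import *
np.set_printoptions(precision=4,suppress=True)
C=cam("w7");T=np.load("pics/w7.npz")["tool"]
f=lambda U,V,z:plane(*C,200+(U+.5)/2.2-.5,(V+.5)/2.2-.5,z)
for nm,p in [("tip end",f(250.5,296,.296)),("bar",f(251.5,40,.29))]: print(nm,p,T[:3,:3].T@(p-T[:3,3]))
# tray from w6
C=cam("w6"); q=np.array([plane(*C,u,v,.024) for u,v in [(95,71),(203,65),(222,205),(126,210)]])
print(q,q.mean(0)); 
d1=q[0]-q[3];d2=q[1]-q[2];dd=d1+d2;print(np.linalg.norm(d1),np.linalg.norm(d2),np.linalg.norm(q[0]-q[1]),np.linalg.norm(q[2]-q[3]),np.degrees(np.arctan2(dd[1],dd[0])))
E
```

```text
[(12, np.int64(305), np.int64(323)), (20, np.int64(305), np.int64(322)), (28, np.int64(305), np.int64(322)), (36, np.int64(306), np.int64(322)), (44, np.int64(306), np.int64(322)), (52, np.int64(306), np.int64(322)), (60, np.int64(306), np.int64(322)), (68, np.int64(306), np.int64(322)), (76, np.int64(306), np.int64(322)), (84, np.int64(306), np.int64(322)), (92, np.int64(306), np.int64(322)), (100, np.int64(306), np.int64(322)), (108, np.int64(306), np.int64(322)), (116, np.int64(306), np.int64(322))]
12 305 323 [0.6086 0.0111 0.29  ] [-0.0069  0.1072 -0.0025]
20 305 322 [0.606  0.0119 0.29  ] [-0.0069  0.1045 -0.0027]
28 305 322 [0.6032 0.0125 0.29  ] [-0.0069  0.1017 -0.0027]
36 306 322 [0.6004 0.013  0.29  ] [-0.0069  0.0988 -0.0026]
44 306 322 [0.5976 0.0136 0.29  ] [-0.0069  0.0959 -0.0026]
52 306 322 [0.5948 0.0143 0.29  ] [-0.0069  0.093  -0.0026]
60 306 322 [0.5919 0.0149 0.29  ] [-0.0068  0.0901 -0.0027]
68 306 322 [0.589  0.0156 0.29  ] [-0.0068  0.0871 -0.0027]
76 306 322 [0.586  0.0163 0.29  ] [-0.0068  0.084  -0.0027]
84 306 322 [0.583 0.017 0.29 ] [-0.0068  0.081  -0.0027]
92 306 322 [0.58   0.0177 0.29  ] [-0.0068  0.0779 -0.0028]
100 306 322 [0.5769 0.0184 0.29  ] [-0.0068  0.0747 -0.0028]
108 306 322 [0.5738 0.0191 0.29  ] [-0.0068  0.0715 -0.0028]
116 306 322 [0.5707 0.0198 0.29  ] [-0.0068  0.0683 -0.0028]
tip end [0.5641 0.0214 0.296 ] [-0.0128  0.0615 -0.0029]
bar [0.6066 0.0115 0.29  ] [-0.0069  0.1052 -0.0025]
[[0.608  0.274  0.024 ]
 [0.588  0.1531 0.024 ]
 [0.4243 0.1816 0.024 ]
 [0.4439 0.3024 0.024 ]] [0.516  0.2278 0.024 ]
0.1665122848550225 0.16616417877422884 0.12259116753011824 0.1224236632713241 -9.845223264763405
```

```bash
python3 - <<'E'
from h import *
np.set_printoptions(precision=2,suppress=True)
C=cam("w7");d=np.load("pics/w7.npz");T=d["tool"]
def pr(p): return np.array(proj(*C,T[:3,:3]@np.array(p)+T[:3,3]))
# predicted lug corners in the tool frame (eye at x=-.0085, top at -.0285, bottom +.0115)
for nm,p in [("top front L",(-.0285,.011,-.018)),("top front R",(-.0285,.011,.018)),("bot front L",(.0115,.011,-.018)),("bot front R",(.0115,.011,.018)),("eye",(-.0085,.011,0)),("eye top",(-.0185,.011,0)),("eye bot",(.0015,.011,0)),("eyeL",(-.0085,.011,-.01)),("eyeR",(-.0085,.011,.01))]:
    print(nm,pr(p))
im=cv2.imread("pics/w7.png")[215:275,260:390]
cv2.imwrite("pics/w7y.png",cv2.resize(im,None,fx=6,fy=6,interpolation=cv2.INTER_NEAREST))
E
```

```text
top front L [276.24 265.44]
top front R [365.57 265.36]
bot front L [286.41 227.21]
bot front R [356.51 227.15]
eye [321.22 243.98]
eye top [321.07 254.  ]
eye bot [321.34 235.1 ]
eyeL [299.4 244. ]
eyeR [343.04 243.97]
```

View pics/w7y.png

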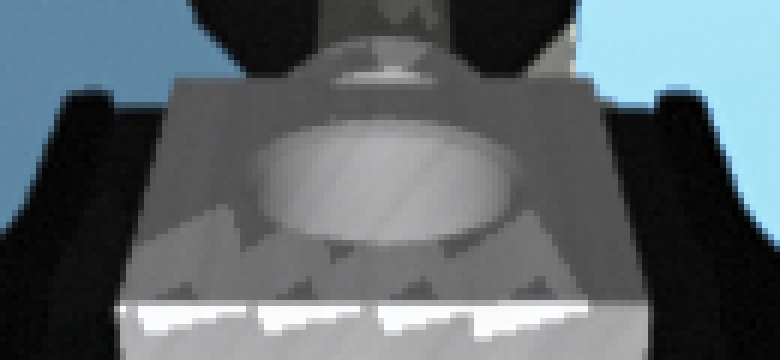

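Lug rows match the predicted height; laterally, the hook lies about 4 mm to tool −z of the eye in the same picture. Shifting and approaching to ~20 mm gap.

>>> drive_tool --offset '[[0, 0.003, -0.003], [-0.0005, 0.014, -0.004], [-0.0005, 0.025, -0.004], [-0.0005, 0.03, -0.004], [-0.0005, 0.03, -0.004]]' --angular '[[0, 0, 0], [0, 0, 0], [0, 0, 0], [0, 0, 0], [0, 0, 0]]'

```text
time_s: 6.98
tool_pos: [0.5328, 0.0302, 0.2842]
tool_rot: [-95.3, 89.9, 162.2]
force: [0.2, -0.7, -5.4]
grip_width: 0.0355
```

```bash
python3 feel.py 2; python3 look.py w8;  python3 - <<'E'
import cv2
im=cv2.imread("pics/w8.png")
cv2.imwrite("pics/w8z.png",cv2.resize(im[80:280,230:430],None,fx=3,fy=3,interpolation=cv2.INTER_NEAREST))
E
```

```text
7.075 F [ 0.306 -0.06  -5.095] sd [0.489 0.263 0.358] fz [-5.452 -4.737] pos [0.532 0.03  0.284] [0. 0. 0.] 0.036018353284704076
7.075 [0.5323 0.0305 0.2844] [-82.5718  89.9245 175.0268] [ 0.7956 -0.3238 -4.7372] [-0.0308  0.0254 -0.0076] 0.036018353284704076
[[-0.0013  0.9767 -0.2148]
 [ 0.0001 -0.2148 -0.9767]
 [-1.     -0.0013  0.0002]]
```

View pics/w8z.png

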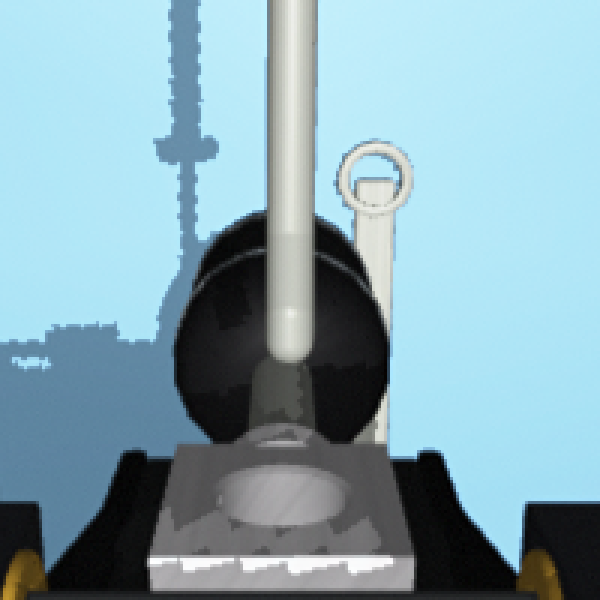

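```bash
python3 - <<'E'
from h import *
np.set_printoptions(precision=4,suppress=True)
C7=cam("w7");C8=cam("w8");T=np.load("pics/w8.npz")["tool"]
x,e=tri([ray(*C7,313.6,134.3),ray(*C8,326.6,200.3)]);print(x,e,T[:3,:3].T@(x-T[:3,3]))
p=plane(*C8,326.6,200.3,.295);print(p,T[:3,:3].T@(p-T[:3,3]))
def pr(p): return np.array(proj(*C8,T[:3,:3]@np.array(p)+T[:3,3]))
print(pr((-.0285,.011,0)),pr((.0115,.011,0)))
E
python3 hook.py w8
```

```text
[0.564  0.0212 0.2957] [np.float64(0.15300541569227813), np.float64(0.15300541569228596)] [-0.0114  0.033   0.0023]
[0.5638 0.0211 0.295 ] [-0.0107  0.0328  0.0024]
[320.9091 265.3953] [321.4602 227.1733]
[(12, np.int64(285), np.int64(344)), (20, np.int64(285), np.int64(344)), (28, np.int64(285), np.int64(344)), (36, np.int64(285), np.int64(344)), (44, np.int64(297), np.int64(344)), (52, np.int64(319), np.int64(335)), (60, np.int64(319), np.int64(335)), (68, np.int64(319), np.int64(335)), (76, np.int64(319), np.int64(335)), (84, np.int64(319), np.int64(335)), (92, np.int64(319), np.int64(335)), (100, np.int64(319), np.int64(335)), (108, np.int64(319), np.int64(335)), (116, np.int64(319), np.int64(334))]
12 285 344 [0.6378 0.0097 0.29  ] [-0.0058  0.1074 -0.0023]
20 285 344 [0.6351 0.0103 0.29  ] [-0.0058  0.1047 -0.0024]
28 285 344 [0.6323 0.011  0.29  ] [-0.0057  0.1018 -0.0024]
36 285 344 [0.6295 0.0116 0.29  ] [-0.0057  0.099  -0.0024]
44 297 344 [0.6262 0.0099 0.29  ] [-0.0057  0.0961 -0.0001]
52 319 335 [0.6227 0.0081 0.29  ] [-0.0057  0.0931  0.0025]
60 319 335 [0.6198 0.0087 0.29  ] [-0.0057  0.0901  0.0025]
68 319 335 [0.6169 0.0093 0.29  ] [-0.0057  0.0871  0.0025]
76 319 335 [0.6139 0.01   0.29  ] [-0.0057  0.0841  0.0025]
84 319 335 [0.6109 0.0106 0.29  ] [-0.0057  0.081   0.0025]
92 319 335 [0.6078 0.0113 0.29  ] [-0.0057  0.0779  0.0025]
100 319 335 [0.6047 0.012  0.29  ] [-0.0057  0.0747  0.0025]
108 319 335 [0.6016 0.0127 0.29  ] [-0.0057  0.0715  0.0026]
116 319 334 [0.5985 0.0136 0.29  ] [-0.0057  0.0682  0.0023]
```

Tip triangulates at z=0.2957 as expected; the eye is 1.2 mm off laterally. Threading the first 45 mm.

>>> drive_tool --offset '[[0, 0.002, 0.0012], [0, 0.006, 0.0012], [0, 0.013, 0.0012], [0, 0.02, 0.0012], [0, 0.027, 0.0012], [0, 0.034, 0.0012], [0, 0.041, 0.0012], [0, 0.045, 0.0012], [0, 0.045, 0.0012]]' --angular '[[0, 0, 0], [0, 0, 0], [0, 0, 0], [0, 0, 0], [0, 0, 0], [0, 0, 0], [0, 0, 0], [0, 0, 0], [0, 0, 0]]'

```text
time_s: 8.25
tool_pos: [0.5761, 0.0196, 0.2843]
tool_rot: [-83.9, 89.9, 173.7]
force: [-0.3, 0.0, -4.6]
grip_width: 0.0357
```

```bash
python3 feel.py 3; python3 look.py w9;  python3 - <<'E'
import cv2
im=cv2.imread("pics/w9.png")
cv2.imwrite("pics/w9z.png",cv2.resize(im[80:280,230:430],None,fx=3,fy=3,interpolation=cv2.INTER_NEAREST))
E
```

```text
8.4 F [ 0.151 -0.411 -5.318] sd [0.118 0.337 0.337] fz [-4.86  -5.433 -5.662] pos [0.576 0.02  0.284] [0. 0. 0.] 0.03574545222610932
8.4 [0.5758 0.0198 0.2845] [ -69.3035   89.9307 -171.6893] [ 0.2779 -0.3564 -5.6616] [ 0.1042  0.0417 -0.0477] 0.03574545222610932
[[-0.0012  0.9767 -0.2145]
 [-0.0002 -0.2145 -0.9767]
 [-1.     -0.0011  0.0004]]
```

View pics/w9z.png

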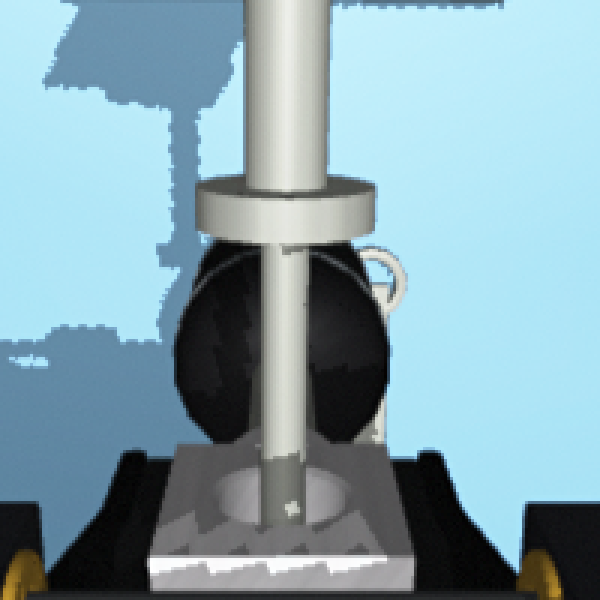

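The bar runs cleanly through the eye (bar at 285 vs eye centre 283 in the zoom), with free force. Moving on to the seat and lowering to just above contact.

>>> drive_tool --offset '[[0, 0.004, 0.0003], [0, 0.01, 0.0003], [0, 0.017, 0.0003], [0, 0.022, 0.0003], [0, 0.0237, 0.0003], [0.001, 0.0237, 0.0003], [0.004, 0.0237, 0.0003], [0.006, 0.0237, 0.0003], [0.007, 0.0237, 0.0003], [0.007, 0.0237, 0.0003]]' --angular '[[0, 0, 0], [0, 0, 0], [0, 0, 0], [0, 0, 0], [0, 0, 0], [0, 0, 0], [0, 0, 0], [0, 0, 0], [0, 0, 0], [0, 0, 0]]'

```text
time_s: 9.7
tool_pos: [0.5988, 0.0144, 0.2774]
tool_rot: [-66.3, 89.9, -168.7]
force: [-0.3, 0.7, -5.5]
grip_width: 0.0355
```

```bash
python3 feel.py 4; python3 look.py w10;  python3 - <<'E'
import cv2
im=cv2.imread("pics/w10.png")
cv2.imwrite("pics/w10z.png",cv2.resize(im[80:280,230:430],None,fx=3,fy=3,interpolation=cv2.INTER_NEAREST))
E
```

```text
9.9 F [ 0.426 -0.245 -5.083] sd [0.238 0.381 0.357] fz [-5.439 -5.255 -5.147 -4.492] pos [0.599 0.014 0.278] [0. 0. 0.] 0.035776109746569175
9.9 [0.5989 0.0144 0.2776] [ -63.3523   89.9452 -165.7378] [ 0.2462 -0.8399 -4.4918] [ 0.0559  0.0125 -0.0454] 0.035776109746569175
[[-0.0009  0.9767 -0.2145]
 [-0.0002 -0.2145 -0.9767]
 [-1.     -0.0009  0.0004]]
```

View pics/w10z.png

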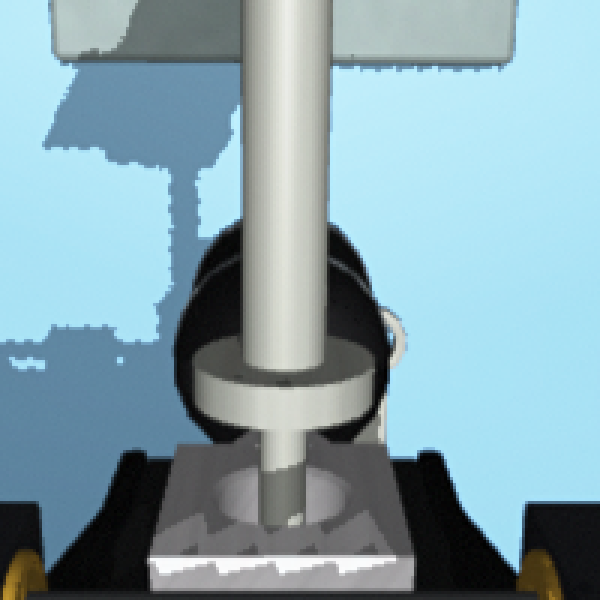

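Eye is at the seat, free weight ≈5.2 N, suggesting hook travel of about 63 mm. Lowering at 2 cm/s.

>>> drive_tool --offset '[[0.002, 0, 0], [0.0045, 0, 0], [0.007, 0, 0], [0.0095, 0, 0], [0.012, 0, 0], [0.0145, 0, 0], [0.017, 0, 0], [0.0195, 0, 0], [0.022, 0, 0], [0.0245, 0, 0]]' --angular '[[0, 0, 0], [0, 0, 0], [0, 0, 0], [0, 0, 0], [0, 0, 0], [0, 0, 0], [0, 0, 0], [0, 0, 0], [0, 0, 0], [0, 0, 0]]'

```text
time_s: 11.2
tool_pos: [0.599, 0.0145, 0.2531]
tool_rot: [-56.8, 90.0, -159.2]
force: [0.1, 0.1, -3.2]
grip_width: 0.036
```

```bash
python3 feel.py 4; python3 look.py w11
```

```text
11.4 F [ 0.778  0.308 -3.674] sd [0.494 0.956 0.343] fz [-4.168 -3.781 -3.507 -3.241] pos [0.599 0.014 0.253] [0. 0. 0.] 0.03581281823655452
11.4 [0.5989 0.0144 0.2531] [ -64.3264   89.9467 -166.7162] [ 0.9642  0.9412 -3.2408] [ 0.0519 -0.0841 -0.0215] 0.03581281823655452
[[-0.0009  0.9767 -0.2146]
 [-0.0002 -0.2146 -0.9767]
 [-1.     -0.0008  0.0004]]
```

View pics/w11.png

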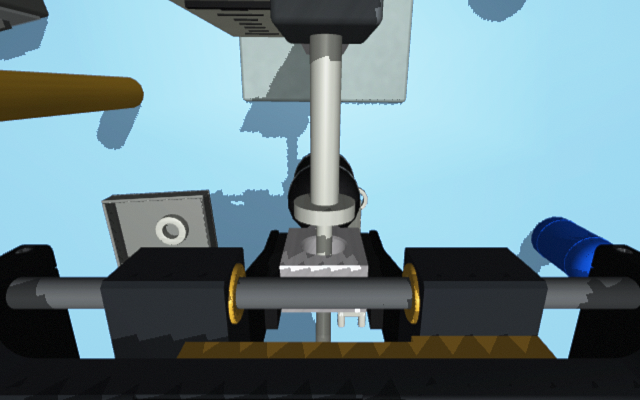

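Spring is taking load (force −5.2 → −3.6 N). Continue.

>>> drive_tool --offset '[[0.0025, 0, 0], [0.005, 0, 0], [0.0075, 0, 0], [0.01, 0, 0], [0.0125, 0, 0], [0.015, 0, 0], [0.0175, 0, 0], [0.02, 0, 0], [0.0225, 0, 0], [0.025, 0, 0]]' --angular '[[0, 0, 0], [0, 0, 0], [0, 0, 0], [0, 0, 0], [0, 0, 0], [0, 0, 0], [0, 0, 0], [0, 0, 0], [0, 0, 0], [0, 0, 0]]'

```text
time_s: 12.7
tool_pos: [0.599, 0.0145, 0.2282]
tool_rot: [-51.6, 90.0, -154.0]
force: [0.2, -0.1, -0.9]
grip_width: 0.0361
```

```bash
python3 feel.py 10; python3 look.py w12
```

```text
13.2 F [ 0.348  0.102 -1.434] sd [0.519 0.571 0.474] fz [-0.903 -0.782 -1.967 -1.047 -1.556 -1.244 -2.059 -1.105 -1.493 -2.18 ] pos [0.599 0.014 0.228] [0.    0.    0.001] 0.03576539088557218
13.2 [0.5989 0.0144 0.2283] [ -54.3668   89.9595 -156.7534] [ 0.6239  0.3245 -2.1798] [ 0.0139 -0.0285  0.0174] 0.03576539088557218
[[-0.0006  0.9767 -0.2145]
 [-0.0003 -0.2145 -0.9767]
 [-1.     -0.0006  0.0004]]
```

View pics/w12.png

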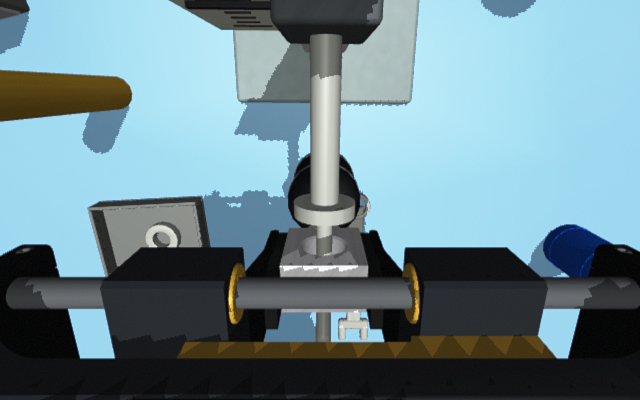

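>>> drive_tool --offset '[[0.0022, 0, 0], [0.0045, 0, 0], [0.007, 0, 0], [0.0095, 0, 0], [0.012, 0, 0], [0.014, 0, 0], [0.0155, 0, 0], [0.0165, 0, 0], [0.017, 0, 0], [0.017, 0, 0]]' --angular '[[0, 0, 0], [0, 0, 0], [0, 0, 0], [0, 0, 0], [0, 0, 0], [0, 0, 0], [0, 0, 0], [0, 0, 0], [0, 0, 0], [0, 0, 0]]'

```text
time_s: 14.5
tool_pos: [0.5989, 0.0144, 0.2113]
tool_rot: [-50.9, 90.0, -153.2]
force: [-1.6, 1.0, -0.2]
grip_width: 0.0358
```

```bash
python3 feel.py 30; python3 look.py w13
```

```text
16.0 F [ 0.09   0.039 -0.046] sd [0.453 0.526 0.426] fz [ 0.374  0.041 -0.023 -0.584 -0.752 -0.522 -0.378 -0.105 -0.007 -0.146
 -0.481 -0.48   0.009  0.629 -0.342  0.503  0.579 -0.432  0.914  0.063
  0.689  0.272  0.129 -0.554  0.131 -0.06  -0.111  0.016 -0.049 -0.711] pos [0.599 0.014 0.211] [0. 0. 0.] 0.03576256734742788
16.0 [0.599  0.0145 0.2113] [ -53.875    89.9673 -156.2595] [ 0.7157  0.8503 -0.7106] [ 0.0233 -0.036  -0.0295] 0.03576256734742788
[[-0.0005  0.9767 -0.2145]
 [-0.0002 -0.2145 -0.9767]
 [-1.     -0.0005  0.0003]]
```

View pics/w13.png

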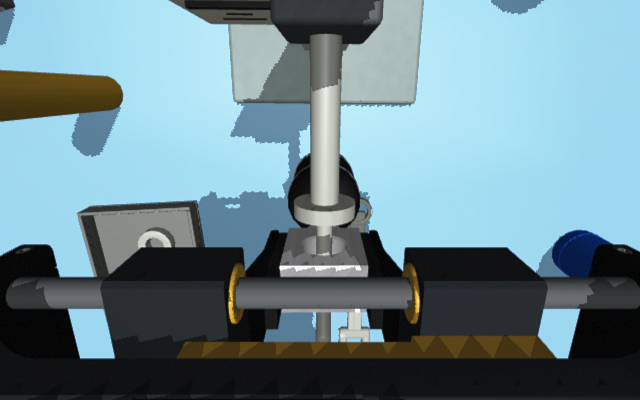

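Residual is −0.05 ± 0.08 N: balanced. Softening the grip, then opening.

>>> drive_tool --offset '[[0, 0, 0], [0, 0, 0], [0, 0, 0]]' --angular '[[0, 0, 0], [0, 0, 0], [0, 0, 0]]' --squeeze 3

```text
time_s: 16.42
tool_pos: [0.5989, 0.0144, 0.2113]
tool_rot: [-58.5, 90.0, -160.9]
force: [0.1, 0.2, 0.3]
grip_width: 0.0362
```

>>> drive_tool --offset '[[0, 0, 0], [0, 0, 0], [0, 0, 0], [0, 0, 0], [0, 0, 0], [0, 0, 0], [0, 0, 0], [0, 0, 0]]' --angular '[[0, 0, 0], [0, 0, 0], [0, 0, 0], [0, 0, 0], [0, 0, 0], [0, 0, 0], [0, 0, 0], [0, 0, 0]]' --fingers -1

```text
time_s: 17.42
tool_pos: [0.5989, 0.0145, 0.2113]
tool_rot: [-57.5, 90.0, -159.9]
force: [-0.2, 0.7, 0.8]
grip_width: 0.087
```

```bash
python3 look.py w14
```

```text
17.425 [0.5989 0.0145 0.2113] [ -57.511    89.9622 -159.8967] [-0.1841  0.7276  0.8341] [ 0.0314 -0.0526  0.0544] 0.086975588385297
[[-0.0006  0.9767 -0.2145]
 [-0.0002 -0.2145 -0.9767]
 [-1.     -0.0006  0.0004]]
```

View pics/w14.png

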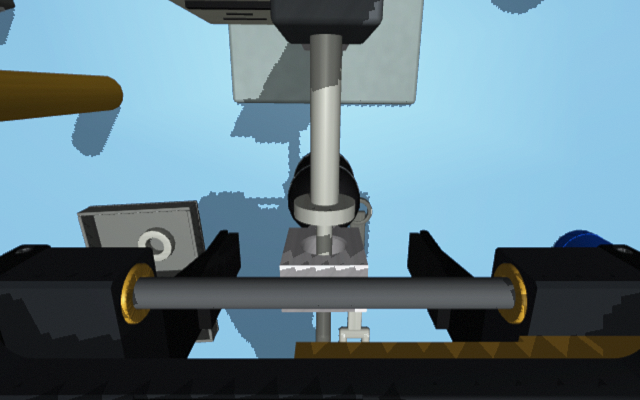

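It hangs practically unmoved. Waiting about 4 s while watching for motion.

```bash
python3 - <<'E'
from cell import vision,telemetry
import numpy as np
ref=None
for i in range(80):
    d=vision.read_camera("wrist")["pixels"][190:320,250:400].astype(int)
    if ref is not None and i%10==0: print(round(telemetry.get_obs()["time_s"],2),(np.abs(d-prev).max(2)>40).sum(),(np.abs(d-ref).max(2)>40).sum())
    if ref is None: ref=d
    prev=d
o=telemetry.get_obs();print(o["time_s"],o["tool_pos"])
E
python3 look.py w15
```

```text
18.02 0 1
18.52 0 1
19.02 0 1
19.52 1 0
20.02 0 1
20.52 0 1
21.02 0 0
21.475 [0.59892865 0.01445731 0.21128263]
21.475 [0.5989 0.0145 0.2113] [ -56.7491   89.9614 -159.1334] [-0.8114  0.2219 -0.1556] [0.0837 0.0472 0.0099] 0.08690250854856782
[[-0.0006  0.9767 -0.2145]
 [-0.0002 -0.2145 -0.9767]
 [-1.     -0.0006  0.0004]]
```

View pics/w15.png

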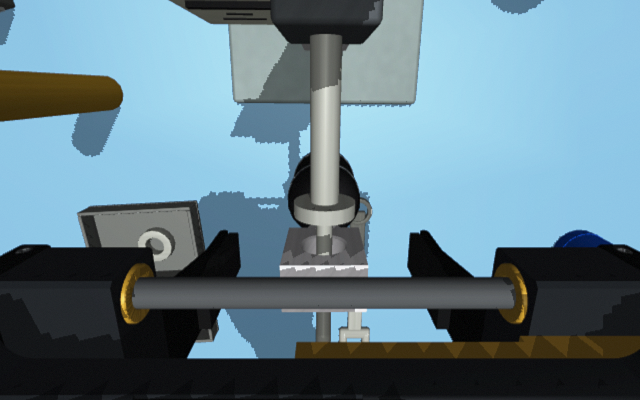

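Completely still from 17.4 to 21.5 s, lug centred between the fingers. Gripping again.

>>> drive_tool --offset '[[0, 0, 0], [0, 0, 0], [0, 0, 0], [0, 0, 0], [0, 0, 0], [0, 0, 0], [0, 0, 0], [0, 0, 0], [0, 0, 0], [0, 0, 0]]' --angular '[[0, 0, 0], [0, 0, 0], [0, 0, 0], [0, 0, 0], [0, 0, 0], [0, 0, 0], [0, 0, 0], [0, 0, 0], [0, 0, 0], [0, 0, 0]]' --fingers 1 --squeeze 30

```text
time_s: 22.78
tool_pos: [0.5989, 0.0145, 0.2113]
tool_rot: [-56.4, 90.0, -158.8]
force: [-0.5, -0.3, 0.5]
grip_width: 0.0359
```

```bash
python3 feel.py 5
```

```text
23.025 F [-0.27  -0.32  -0.102] sd [0.389 0.509 0.522] fz [ 0.178  0.238 -0.45   0.474 -0.948] pos [0.599 0.014 0.211] [0. 0. 0.] 0.03572712425078498
```

Gripped. Raising at 2–2.4 cm/s with the hook.

>>> drive_tool --offset '[[-0.002, 0, 0], [-0.0045, 0, 0], [-0.007, 0, 0], [-0.01, 0, 0], [-0.0125, 0, 0], [-0.015, 0, 0], [-0.0175, 0, 0], [-0.0205, 0, 0], [-0.023, 0, 0], [-0.0255, 0, 0]]' --angular '[[0, 0, 0], [0, 0, 0], [0, 0, 0], [0, 0, 0], [0, 0, 0], [0, 0, 0], [0, 0, 0], [0, 0, 0], [0, 0, 0], [0, 0, 0]]'

```text
time_s: 24.28
tool_pos: [0.5989, 0.0144, 0.2369]
tool_rot: [-60.5, 90.0, -162.9]
force: [0.7, 0.7, -2.0]
grip_width: 0.0363
```

>>> drive_tool --offset '[[-0.002, 0, 0], [-0.0045, 0, 0], [-0.007, 0, 0], [-0.01, 0, 0], [-0.0125, 0, 0], [-0.015, 0, 0], [-0.0175, 0, 0], [-0.0205, 0, 0], [-0.023, 0, 0], [-0.0255, 0, 0]]' --angular '[[0, 0, 0], [0, 0, 0], [0, 0, 0], [0, 0, 0], [0, 0, 0], [0, 0, 0], [0, 0, 0], [0, 0, 0], [0, 0, 0], [0, 0, 0]]'

```text
time_s: 25.52
tool_pos: [0.5988, 0.0144, 0.2623]
tool_rot: [-65.9, 89.9, -168.3]
force: [0.9, 0.7, -4.5]
grip_width: 0.0361
```

```bash
python3 feel.py 3
```

```text
25.675 F [ 0.123  0.081 -4.326] sd [0.227 0.168 0.369] fz [-3.818 -4.683 -4.476] pos [0.599 0.014 0.263] [0. 0. 0.] 0.0353733673465921
```

>>> drive_tool --offset '[[-0.002, 0, 0], [-0.0045, 0, 0], [-0.007, 0, 0], [-0.0095, 0, 0], [-0.012, 0, 0], [-0.0145, 0, 0], [-0.017, 0, 0], [-0.0195, 0, 0], [-0.0215, 0, 0], [-0.0215, 0, 0]]' --angular '[[0, 0, 0], [0, 0, 0], [0, 0, 0], [0, 0, 0], [0, 0, 0], [0, 0, 0], [0, 0, 0], [0, 0, 0], [0, 0, 0], [0, 0, 0]]'

```text
time_s: 26.92
tool_pos: [0.599, 0.0144, 0.284]
tool_rot: [-55.4, 90.0, -157.8]
force: [-0.4, 0.2, -5.6]
grip_width: 0.0358
```

```bash
python3 feel.py 3; python3 look.py w16;  python3 - <<'E'
import cv2
im=cv2.imread("pics/w16.png")
cv2.imwrite("pics/w16z.png",cv2.resize(im[80:280,230:430],None,fx=3,fy=3,interpolation=cv2.INTER_NEAREST))
E
```

```text
27.075 F [ 0.425 -0.055 -4.833] sd [0.091 0.101 0.342] fz [-5.173 -4.961 -4.365] pos [0.599 0.014 0.284] [0. 0. 0.] 0.0359100796612661
27.075 [0.5988 0.0144 0.2837] [ -63.4978   89.926  -165.8828] [ 0.3012 -0.1979 -4.365 ] [0.1384 0.0333 0.0188] 0.0359100796612661
[[-0.0013  0.9767 -0.2145]
 [-0.0003 -0.2145 -0.9767]
 [-1.     -0.0012  0.0006]]
```

View pics/w16z.png

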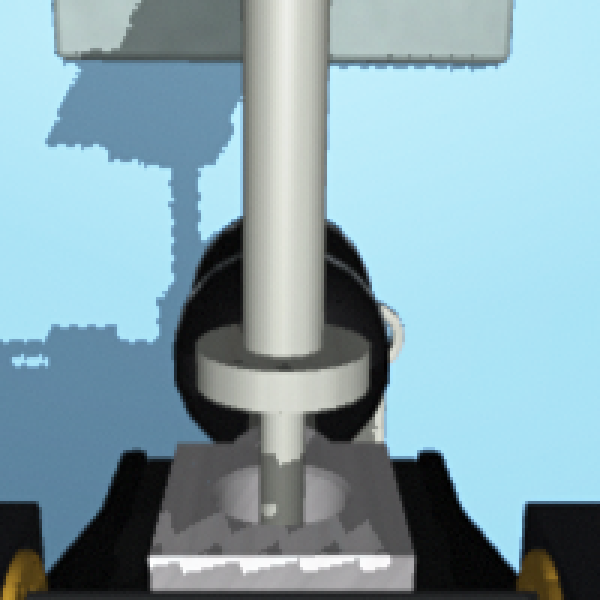

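Spring unloaded, bar free in the eye. Drawing straight off.

>>> drive_tool --offset '[[-0.0008, 0, 0], [-0.0008, -0.004, 0], [-0.0008, -0.01, 0], [-0.0008, -0.016, 0], [-0.0008, -0.023, 0], [-0.0008, -0.03, 0], [-0.0008, -0.037, 0], [-0.0008, -0.044, 0], [-0.0008, -0.051, 0], [-0.0008, -0.058, 0]]' --angular '[[0, 0, 0], [0, 0, 0], [0, 0, 0], [0, 0, 0], [0, 0, 0], [0, 0, 0], [0, 0, 0], [0, 0, 0], [0, 0, 0], [0, 0, 0]]'

```text
time_s: 28.38
tool_pos: [0.5416, 0.027, 0.2846]
tool_rot: [-64.7, 89.9, -167.1]
force: [0.1, -0.4, -5.1]
grip_width: 0.0359
```

```bash
python3 look.py w17;  python3 - <<'E'
import cv2
im=cv2.imread("pics/w17.png")
cv2.imwrite("pics/w17z.png",cv2.resize(im[80:280,230:430],None,fx=3,fy=3,interpolation=cv2.INTER_NEAREST))
E
```

```text
28.375 [0.5416 0.027  0.2846] [ -64.6782   89.9252 -167.0645] [ 0.1432 -0.3508 -5.1415] [0.0713 0.0505 0.0098] 0.03589790929451882
[[-0.0013  0.9767 -0.2145]
 [-0.0003 -0.2145 -0.9767]
 [-1.     -0.0012  0.0006]]
```

View pics/w17z.png

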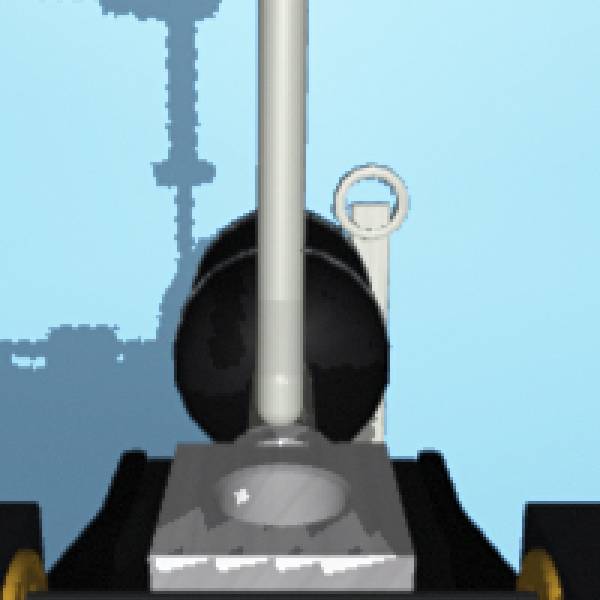

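Clear of the hook (tip now ahead of the lug). Backing off further and moving over the tray's near compartment.

>>> drive_tool --offset '[[0, -0.02, 0], [0, -0.05, 0], [0, -0.08, -0.01], [0, -0.1, -0.045], [0, -0.11, -0.085], [0.01, -0.11, -0.125], [0.015, -0.11, -0.16], [0.02, -0.11, -0.18], [0.02, -0.11, -0.189], [0.02, -0.11, -0.189]]' --angular '[[0, 0, 0], [0, 0, 0], [0, 0, 0], [0, 0, 0], [0, 0, 0], [0, 0, 0], [0, 0, 0], [0, 0, 0], [0, 0, 0], [0, 0, 0]]'

```text
time_s: 29.68
tool_pos: [0.4737, 0.2356, 0.2648]
tool_rot: [-66.3, 89.9, -168.6]
force: [-1.1, -0.4, -6.1]
grip_width: 0.0356
```

```bash
python3 feel.py 1; python3 look.py w18; python3 - <<'E'
from cell import vision
import cv2,numpy as np
for n in ["scene","top"]:
    d=vision.read_camera(n); cv2.imwrite(f"pics/{n}18.png",d["pixels"][:,:,::-1])
    x0,y0=(240,130) if n=="scene" else (210,160)
    cv2.imwrite(f"pics/{n}18z.png",cv2.resize(d["pixels"][y0:y0+120,x0:x0+150,::-1],None,fx=4,fy=4))
E
```

```text
29.725 F [ 0.066 -0.544 -5.452] sd [0. 0. 0.] fz [-5.452] pos [0.474 0.235 0.265] [0. 0. 0.] 0.035835063564484744
29.725 [0.4739 0.2347 0.2649] [ -48.0328   89.8536 -150.4175] [ 0.0657 -0.5443 -5.4521] [ 0.0022 -0.0174 -0.0007] 0.035835063564484744
[[-0.0022  0.9767 -0.2145]
 [-0.0013 -0.2145 -0.9767]
 [-1.     -0.0019  0.0017]]
```

View pics/w18.png

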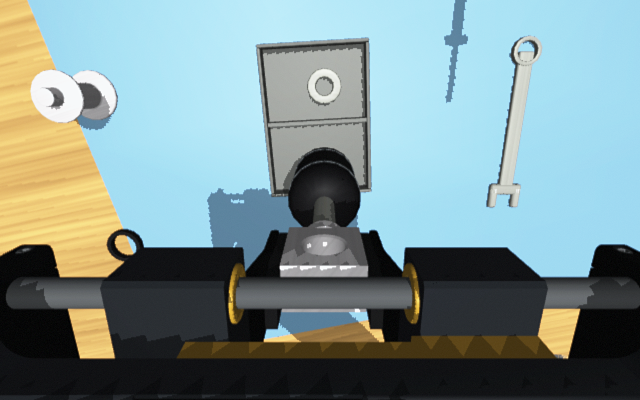

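View pics/scene18z.png

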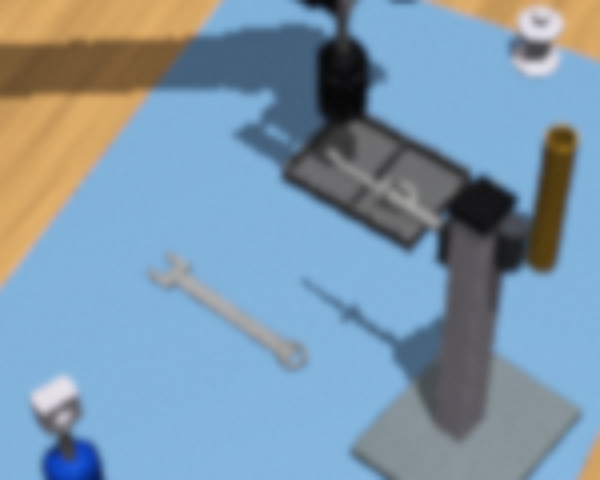

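```bash
python3 - <<'E'
from h import *
np.set_printoptions(precision=4,suppress=True)
C=cam("w18");T=np.load("pics/w18.npz")["tool"]
q=np.array([plane(*C,u,v,.024) for u,v in [(257,43),(369,38),(371,192),(274,195)]]);m=q.mean(0)
dd=q[0]-q[3]+q[1]-q[2];dd/=np.linalg.norm(dd);print(q,m,np.degrees(np.arctan2(dd[1],dd[0])))
print([np.linalg.norm(q[i]-q[(i+1)%4]) for i in range(4)])
near=(q[2]+q[3])/2;div=np.mean([plane(*C,u,v,.024) for u,v in [(267,124),(369,119)]],0)
print("spot a",m-.0415*dd,"spot b",(near+div)/2, np.linalg.norm(near-div))
for s in [m-.0415*dd,(near+div)/2]: print(T[:3,:3].T@(s-T[:3,3]))
E
```

```text
[[0.6099 0.2749 0.024 ]
 [0.5893 0.1589 0.024 ]
 [0.4227 0.1866 0.024 ]
 [0.444  0.3003 0.024 ]] [0.5165 0.2302 0.024 ] -9.07120288077825
[np.float64(0.11772710655094248), np.float64(0.16888535984053107), np.float64(0.11563475685095767), np.float64(0.16781269685423408)]
spot a [0.4755 0.2367 0.024 ] spot b [0.4751 0.2368 0.024 ] 0.08454097547510606
[ 0.2409  0.0016 -0.0027]
[ 0.2409  0.0012 -0.0027]
```

Both estimates put the spot within 3 mm of the shock axis. Descending to ~12 mm above the floor.

>>> drive_tool --offset '[[0.01, 0.0014, -0.0035], [0.03, 0.0014, -0.0035], [0.05, 0.0014, -0.0035], [0.068, 0.0014, -0.0035], [0.079, 0.0014, -0.0035], [0.084, 0.0014, -0.0035], [0.085, 0.0014, -0.0035], [0.085, 0.0014, -0.0035]]' --angular '[[0, 0, 0], [0, 0, 0], [0, 0, 0], [0, 0, 0], [0, 0, 0], [0, 0, 0], [0, 0, 0], [0, 0, 0]]'

```text
time_s: 30.88
tool_pos: [0.4764, 0.2375, 0.1805]
tool_rot: [-23.2, 89.9, -125.7]
force: [0.1, 0.6, -5.3]
grip_width: 0.0358
```

```bash
python3 feel.py 3; python3 look.py w19
```

```text
31.025 F [ 0.063  0.625 -5.625] sd [0.227 0.371 0.236] fz [-5.478 -5.44  -5.958] pos [0.476 0.238 0.18 ] [0. 0. 0.] 0.03587355945177872
31.025 [0.4763 0.2375 0.1804] [ -23.5723   89.9197 -126.0321] [ 0.1625  1.1479 -5.9575] [ 0.0203  0.0538 -0.0183] 0.03587355945177872
[[-0.0008  0.9764 -0.2158]
 [-0.0011 -0.2158 -0.9764]
 [-1.     -0.0006  0.0013]]
```

View pics/w19.png

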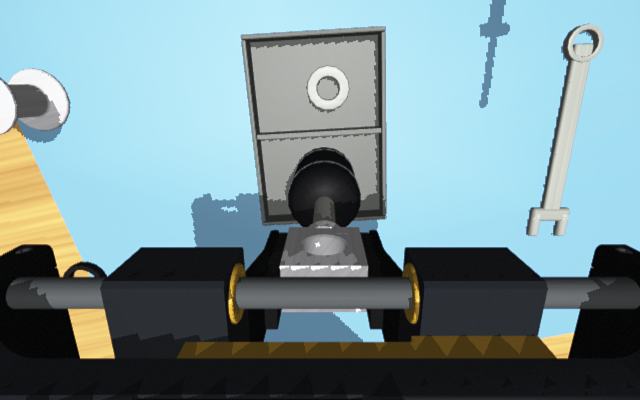

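Can is centred in the near compartment. Final slow descent.

>>> drive_tool --offset '[[0.002, -0.0005, 0], [0.0045, -0.0005, 0], [0.007, -0.0005, 0], [0.009, -0.0005, 0], [0.0105, -0.0005, 0], [0.0115, -0.0005, 0], [0.0122, -0.0005, 0], [0.0128, -0.0005, 0]]' --angular '[[0, 0, 0], [0, 0, 0], [0, 0, 0], [0, 0, 0], [0, 0, 0], [0, 0, 0], [0, 0, 0], [0, 0, 0]]'

```text
time_s: 32.08
tool_pos: [0.476, 0.2375, 0.168]
tool_rot: [-0.1, 89.9, -102.5]
force: [0.6, -0.5, -0.5]
grip_width: 0.0361
```

```bash
python3 feel.py 6
```

```text
32.375 F [ 0.052 -0.672 -1.381] sd [0.486 0.644 0.712] fz [-2.367 -1.613 -1.973 -1.183 -0.986 -0.166] pos [0.476 0.238 0.168] [0. 0. 0.] 0.03604134452380311
```

Floor contact is beginning. A small further step.

>>> drive_tool --offset '[[0.0003, 0, 0], [0.0006, 0, 0], [0.0006, 0, 0]]' --angular '[[0, 0, 0], [0, 0, 0], [0, 0, 0]]'

```text
time_s: 32.75
tool_pos: [0.4763, 0.2375, 0.1679]
tool_rot: [26.9, 89.9, -75.5]
force: [-0.4, -1.6, 4.6]
grip_width: 0.0358
```

```bash
python3 feel.py 8
```

```text
33.15 F [-1.201 -1.805  5.109] sd [0.498 0.528 0.523] fz [4.377 5.686 4.874 5.718 4.412 4.799 5.512 5.494] pos [0.476 0.238 0.168] [0. 0. 0.] 0.035940743207963644
```

Fully seated (slight +5 N push). Easing up 0.3 mm, softening, then opening.

>>> drive_tool --offset '[[-0.0003, 0, 0], [-0.0003, 0, 0], [-0.0003, 0, 0]]' --angular '[[0, 0, 0], [0, 0, 0], [0, 0, 0]]' --squeeze 3

```text
time_s: 33.52
tool_pos: [0.4763, 0.2375, 0.168]
tool_rot: [32.3, 89.9, -70.2]
force: [0.1, -0.5, -0.8]
grip_width: 0.0364
```

>>> drive_tool --offset '[[0, 0, 0], [0, 0, 0], [0, 0, 0], [0, 0, 0], [0, 0, 0], [0, 0, 0], [0, 0, 0], [0, 0, 0]]' --angular '[[0, 0, 0], [0, 0, 0], [0, 0, 0], [0, 0, 0], [0, 0, 0], [0, 0, 0], [0, 0, 0], [0, 0, 0]]' --fingers -1

```text
time_s: 34.52
tool_pos: [0.4763, 0.2375, 0.1679]
tool_rot: [27.9, 89.9, -74.6]
force: [-0.1, 1.1, -0.3]
grip_width: 0.0868
```

```bash
python3 look.py w20
```

```text
34.525 [0.4763 0.2375 0.1679] [ 27.8922  89.9287 -74.5789] [-0.1206  1.1261 -0.2977] [0.0367 0.0426 0.0163] 0.08682685504131783
[[ 0.0003  0.9764 -0.2159]
 [-0.0012 -0.2159 -0.9764]
 [-1.      0.0006  0.0011]]
```

View pics/w20.png

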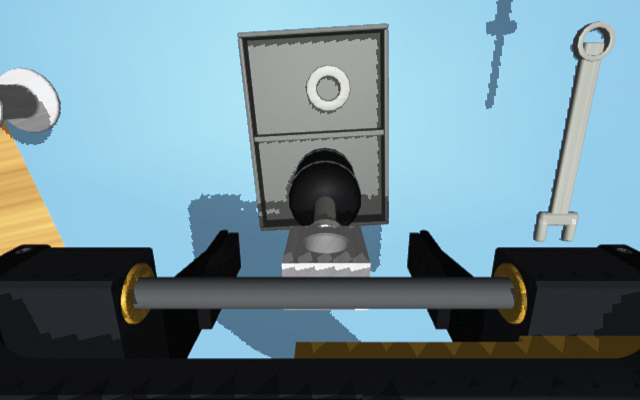

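Released and standing upright, inside the walls. Retreating straight up.

>>> drive_tool --offset '[[-0.01, 0, 0], [-0.03, 0, 0], [-0.06, 0, 0], [-0.09, 0, 0], [-0.12, 0, 0], [-0.13, 0, 0], [-0.13, 0, 0]]' --angular '[[0, 0, 0], [0, 0, 0], [0, 0, 0], [0, 0, 0], [0, 0, 0], [0, 0, 0], [0, 0, 0]]'

```text
time_s: 35.45
tool_pos: [0.4764, 0.2378, 0.2982]
tool_rot: [63.6, 89.9, -38.9]
force: [0.6, -0.3, -0.1]
grip_width: 0.087
```

```bash
python3 look.py w21; python3 - <<'E'
from cell import vision
import cv2
for n in ["scene","top"]:
    d=vision.read_camera(n); cv2.imwrite(f"pics/{n}21.png",d["pixels"][:,:,::-1])
E
```

```text
35.45 [0.4764 0.2378 0.2982] [ 63.5606  89.9087 -38.9113] [ 0.6339 -0.2588 -0.1206] [ 0.0342  0.0498 -0.0467] 0.0870361476376937
[[ 0.0012  0.9764 -0.216 ]
 [-0.001  -0.216  -0.9764]
 [-1.      0.0014  0.0007]]
```

View pics/w21.png

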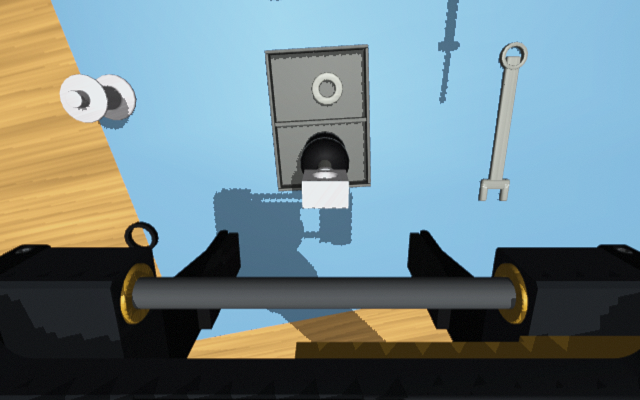

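View pics/scene21.png

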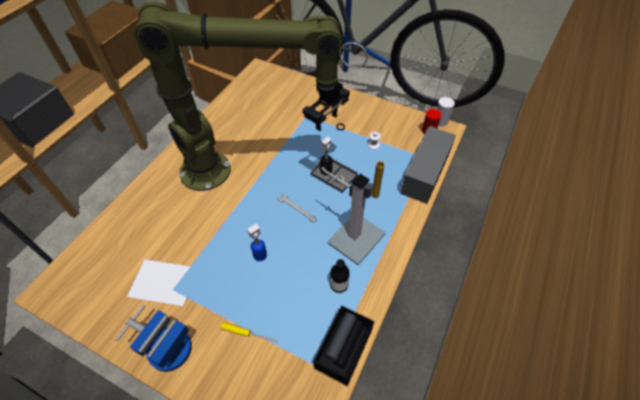

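The shock stands upright in the near compartment (lug at (325,194), can at (325,155) in the wrist view), the gripper is clear, and everything else is where it was (blue shock (258,248), wrench, tube, oil). Handing in.

```bash
python3 -c "
from cell import sign_off; print(sign_off())"
```

```text
the job is handed in; nothing more can be done
None
```

The job is done and handed in at about 35.5 s: the shock was weighed on the scale and now stands upright in the tray's empty compartment.

- **Weighing:** I threaded the eye onto the hook and lowered it at about 2 cm/s. The wrist force went from about −5.2 N to −0.05 ± 0.08 N over roughly 64 mm of hook travel, so the shock weighs about 5.2 N (0.53 kg).
- **Hanging:** I let go at that balance point. The wrist camera showed no visible drop or rise, and no movement from 17.4 to 21.5 s.
- **Return:** I gripped it again, raised it slowly until the spring was unloaded, and drew it straight off. I then set it down in the near compartment and backed away upwards.
- **Last checks:** The final wrist view shows it upright inside the compartment walls, clear of the gripper. In the scene view, the other things look to be where they were.

Some checks disagreed:
- **Position estimates:** The scene and top cameras differed by about 10 mm, so I used wrist-camera measurements instead.
- **Arm accuracy:** Some moves ended up to 5 mm off target, so I measured again and corrected.
- **Set-down:** The shock was pressed on the tray floor with about 5 N for roughly half a second. I eased off before opening the fingers.

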